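# Pull the blind plug from the round housing

### The job

A T-handled puller already stands in the mouth of the blind plug in the round bearing housing. Screw it in clockwise (seen from above) to its stop, about a quarter turn, then pull the plug straight up out of the housing and stand it upright on the floor of the parts tray with the puller still screwed in, set down rather than dropped. Leave the identical puller in the square block alone.

Things in the scene. Friction and masses are not known exactly. Their poses are not given: they have to be found in the camera images.
- plug: Steel blind plug in the fixed ROUND grey housing (diameter 116, 50 mm high). Round head, diameter 70, 24 mm high, on the housing's top; below it a 40 mm square shank, 20 mm long, in a square bore: it cannot turn but lifts straight out, 0.35 to 0.6 kg. Origin: centre of the shank's underside, z up. A slot in the head's top, 48 x 18 mm along the plug's x, leads to a quarter-turn thread.
- puller: Steel puller standing loose in that plug. Origin: centre of its underside, 28 mm above the plug's, z up. Handle bar 80 mm along x, 16 mm wide and high, centred at z = 75 mm; 12 mm rod; collar resting on the plug. As it stands it lifts out alone; turned clockwise at the same height, to a stop about 90 degrees on, its lugs grip under the plug with 2 mm of lift play. Turns freely. 0.13 to 0.2 kg.
- tray: Low open aluminium tray fixed to the bench, 150 x 150 mm, 20 mm high, walls and floor 4 mm thick. Origin: centre of its underside, x and y along its sides, z up. Round housing, square block and tray stand in any order from left to right.
- puller2: Identical puller, same axes, standing in the same kind of plug in the fixed SQUARE grey block (112 x 112 mm, 50 mm high, bolts at its corners): leave it alone. Its top is 141 mm above the bench, so carry the other plug over or around it.
Things that resemble listed ones, but are neither listed nor needed, are in the scene too. Leave any orange or pink look-alike of the plug alone.

How it is judged:
By the outcome, as a careful person would: the job done as asked, in the order asked, and still so for the second after the job is handed in, with the robot touching nothing.
It also fails if it takes over 46 s, if anything falls off the work surface, if the arm or the gripper's body presses on something with over 40 N, if the wrist force passes 120 N, or if a joint passes its speed limit or range.

### The arm

A 7-joint arm with a two-finger parallel gripper is mounted at the origin on the work surface. World frame = base frame: x ahead of the robot, y to its left, z up, the work surface at z = 0. Lengths are in m, angles in rad, forces in N, time in s.
With the tool pointing down it reaches from about 0.4 to 0.875 m from the base axis. Payload 19.3 kg.
Tool frame: the origin (TCP) lies midway between the tips of the shut fingers; the grasp point (between the pads) lies tcp_to_grasp behind it (tcp_to_grasp is the distance from the TCP to the grasp point, in m); z points along the fingers, x is the direction in which the jaws open and shut, and the axes are right-handed (so a half turn about z gives the same grasp; the last joint's range is limited). The gripper opens to 85 mm and grips with 20 to 120 N. Pads are 22 mm wide; open, the fingers measure 114 mm over their backs; the gripper's body (76 mm by 85 mm) begins 54 mm behind the grasp point. The pads swing forward as they close: fully open they stand 13 mm farther back than shut.
Start: joints at [1.096, 0.521, -0.036, 1.599, 0.021, 1.021, -0.113], TCP at [0.246, -0.574, 0.195] pointing down, gripper open.
Joint ranges: [-2.91, 2.91], [-0.3, 2.13], [-1.5, 1.42], [0.17, 2.43], [-1.26, 4.41], [0.16, 1.93], [-2.52, 2.52]. Speed limits (rad/s): [1.89, 1.89, 2.39, 2.39, 3.01, 3.01, 3.01].

### API

Orientations are given as a rotation vector (axis times angle).
In Python, from bench import * gives the robot as it stands. The module is installed in compiled form; this text tells all that it offers.
- The arm moves only by the tool jog_arm, never from a script. Its argument "targets" is one flat list of numbers, 6 for each row, row after row: the shift along the tool's x, y, z in cm, then the turn, a rotation vector about the tool's x, y, z in degrees. In form: [x, y, z, rx, ry, rz, x, y, z, rx, ry, rz, ...]. A call has 1 to 12 rows; each row shifts and turns the commanded pose from where the row before left it, along the tool's axes as they then stand; what a row does not reach is not made up. A row lasts 1/10 s, in which the tool goes at most 50 mm and 8.59 degrees, less where a joint would pass 70% of its speed; a pose out of reach is approached as far as the arm can. A call is refused whole if a number of a shift passes 5 or a number of a turn 8.59, either way. A call with a gripper value outside its range is refused whole. "fingers" is the gripper command: -1 is shut, 1 is fully open, values between are in proportion, set as the call begins (left out, the last holds). The fingers move at their own pace and stop on an object; "squeeze" is the grip in N (left out, the last holds). Time passes only in rows, so rows that do not move let the fingers close. It gives the time, the measured TCP pose, the force and the opening at its end, in the units of the state.
- sense(): the state, without advancing time (a new reading comes with each control period).
- camera(name): name is "side" or "top" or "wrist"; returns a dict with "pixels" (384x512x3 uint8, blue, green, red), "z_map" (384x512 float32, m along the optical axis (not along the pixel's ray), 0 where there is no reading), "fx", "fy", "cx", "cy" (pixels), "k1" (the pictures are not rectified: a ray, as slopes to the right and down, at radius r is drawn at 1 + k1 r^2 times it, then the intrinsics apply), "R" (3x3) and "t" (3): a world point X has camera coordinates R X + t; the wrist camera has in their place "T_tool_cam" (4x4, takes a point from camera to tool coordinates, whose origin is the TCP and whose axes are the tool frame's). Camera axes: x right, y down, z forward; pixel columns grow to the right and rows downward; lengths in m; the calibration is good to about 2 mm. A picture is of the moment at which its call begins: read the wrist's pose just before it.
- close_job(): hands the job in, once; it reports no verdict.
The state is a dict: "t": time; "joints": joint angles; "joint_vel": joint speeds; "joint_torque": joint torques, N m; "tool_pos": TCP position; "orientation": TCP orientation; "contact_force": force on the tool from outside, world axes, zero at the start; "ft_torque": the same for the moment, N m; "gripper_width": finger opening in m.
Only numpy, scipy, OpenCV 4.12 (cv2) and the standard library are available. Lean on these libraries where they do the work, as an engineer would, in place of code of your own. Each camera call takes 0.05 s, during which the arm holds its last target.

## Working session

There is one attempt and no reset: what is moved stays moved. The work goes in short steps, Python scripts to look and compute and a tool call to move; the robot and the scene stay as the last step left them, time stands still between calls to the robot, and variables do not carry over. Pictures are saved under pics/ and viewed, and the job is handed in when it is done.

Besides the shell and the picture viewer there is one more tool, called after ">>>" by a JSON object that holds its "fn" and its "kwargs", one argument or row to a line. jog_arm: Moves the arm, as the interface text tells. Its arguments: {"type":"object","properties":{"targets":{"type":"array"},"fingers":{"type":"number"},"squeeze":{"type":"number"}},"required":["targets"]}

```bash
mkdir -p pics; cat > h.py <<'E'
from bench import *
import numpy as np, cv2, pickle
def snap(n,tag):
    s=sense(); c=camera(n); c['s']=s
    pickle.dump(c,open(f'pics/{tag}.pkl','wb')); cv2.imwrite(f'pics/{tag}.png',c['pixels']); return c
def load(tag): return pickle.load(open(f'pics/{tag}.pkl','rb'))
def ext(c):
    if 'R' in c: R=np.array(c['R']);t=np.array(c['t']);return R.T,-R.T@t
    T=np.array(c['T_tool_cam']);Rt=cv2.Rodrigues(np.array(c['s']['orientation'],float))[0]
    return Rt@T[:3,:3],Rt@T[:3,3]+np.array(c['s']['tool_pos'])
def ray(c,u,v):
    xd=(u-c['cx'])/c['fx'];yd=(v-c['cy'])/c['fy'];rd=np.hypot(xd,yd);r=rd
    for _ in range(30): r=rd/(1+c['k1']*r*r)
    k=1/(1+c['k1']*r*r); return np.array([xd*k,yd*k,1.])
def px(c,u,v,z=None):
    Rw,o=ext(c);d=ray(c,u,v)
    if z is None: return o+Rw@(d*c['z_map'][int(round(v)),int(round(u))])
    D=Rw@d; return o+D*(z-o[2])/D[2]
def proj(c,X):
    Rw,o=ext(c);p=Rw.T@(np.array(X)-o);x,y=p[0]/p[2],p[1]/p[2];k=1+c['k1']*(x*x+y*y)
    return c['fx']*x*k+c['cx'],c['fy']*y*k+c['cy']
def cloud(c):
    H,W=c['z_map'].shape;Rw,o=ext(c);u,v=np.meshgrid(np.arange(W),np.arange(H))
    xd=(u-c['cx'])/c['fx'];yd=(v-c['cy'])/c['fy'];rd=np.hypot(xd,yd);r=rd
    for _ in range(30): r=rd/(1+c['k1']*r*r)
    k=1/(1+c['k1']*r*r);d=np.stack([xd*k,yd*k,np.ones_like(xd)],-1)*c['z_map'][...,None]
    return d@Rw.T+o
E
python3 - <<'E'
from h import *
for n in('top','side'):
    c=snap(n,n+'0')
    print(n,ext(c)[1],ext(c)[0][:,2],c['fx'],c['k1'])
print(sense())
E
```

```text
top [ 0.39662573 -0.04748335  0.89390139] [ 0.08807589 -0.01704077 -0.995968  ] 362.5349650961535 -0.018679755679374445
side [ 0.31404277 -0.53460212  0.65093937] [ 0.21454995  0.60434392 -0.76729183] 372.4673992977524 -0.031889471870072406
{'t': 0.1, 'joints': array([ 1.09579699,  0.52192167, -0.03631485,  1.5998981 ,  0.02123726,
        1.02107905, -0.11275941]), 'joint_vel': array([-0.00029195, -0.00079958, -0.00167856, -0.003175  ,  0.00088472,
        0.00080958, -0.00062471]), 'joint_torque': array([ 3.98122764e-03, -9.28485417e+01,  1.98429063e+00, -3.70533729e+01,
        1.82083767e-02,  5.29963771e-03,  1.26829245e-04]), 'tool_pos': array([ 0.24598156, -0.5742354 ,  0.19452279]), 'orientation': array([-2.62233160e+00,  1.72925929e+00,  1.28620216e-03]), 'contact_force': array([-0.0042105 ,  0.35473414,  0.56873448]), 'ft_torque': array([ 0.01384635, -0.00583962, -0.0077146 ]), 'gripper_width': 0.08572846377936273}
```

View pics/top0.png

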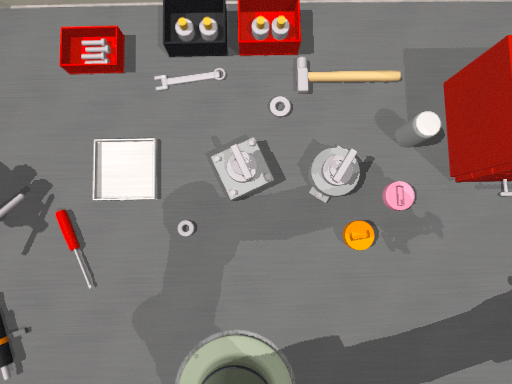

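View pics/side0.png

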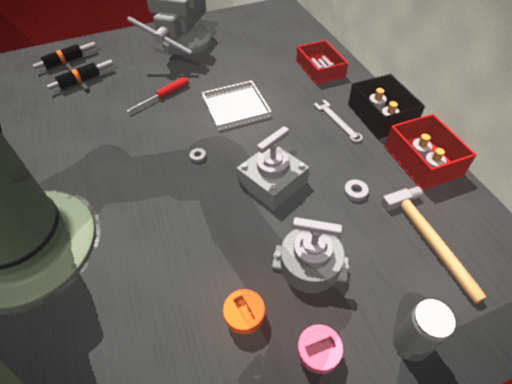

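Candidates: puller in the round housing (top 340,165 / side 315,240), puller in the square block with bolts (top 240,165 / side 272,150), orange look-alike (359,235), pink look-alike (399,195). I choose the one in the round housing. Next I check it in a crop and measure.

```bash
python3 - <<'E'
from h import *
a=load('top0');b=load('side0')
A=cv2.resize(a['pixels'][125:215,295:385],(400,400),interpolation=cv2.INTER_CUBIC)
B=cv2.resize(b['pixels'][195:305,260:370],(400,400),interpolation=cv2.INTER_CUBIC)
cv2.imwrite('pics/crop1.png',np.hstack([A,B]))
for tag,c in(('top',a),('side',b)):
    P=cloud(c)
    m=(P[...,2]>.12)&(P[...,2]<.16)&(P[...,0]>.45)&(P[...,0]<.9)&(np.abs(P[...,1])<.4)
    n,l,st,ce=cv2.connectedComponentsWithStats(m.astype(np.uint8))
    for i in range(1,n):
        if st[i,4]<20: continue
        q=P[l==i];print(tag,ce[i],st[i,4],q.mean(0),q[:,2].max());
        rr=cv2.minAreaRect(q[:,:2].astype(np.float32));print(rr)
print('tray corners',[px(a,*p,.02).round(4) for p in((94,140),(156,138),(157,199),(93,200))])
print('housing center',px(a,335,171,.05), px(a,241,167,.05))
E
```

```text
top [240.65656566 161.66666667] 297 [ 0.52931884 -0.02819406  0.1383867 ] 0.1430098678623204
((0.5302407145500183, -0.028093617409467697), (0.07937488704919815, 0.019215356558561325), 20.867141723632812)
top [344.04153355 165.28434505] 313 [ 0.51700661 -0.24676865  0.13816863] 0.14327953021576512
((0.5179132223129272, -0.24750642478466034), (0.017559589818120003, 0.07991351932287216), 56.731685638427734)
side [272.77134986 140.01101928] 363 [ 0.5278853  -0.03340958  0.1364901 ] 0.14253925889975938
((0.5309072136878967, -0.02961941994726658), (0.08074384927749634, 0.0178122129291296), 23.684608459472656)
side [317.51373183 227.25686591] 619 [ 0.51676853 -0.25186252  0.13650784] 0.14292690967309174
((0.5175883769989014, -0.2500748634338379), (0.01841180957853794, 0.08026548475027084), 55.2339973449707)
tray corners [array([0.6116, 0.3322, 0.02  ]), array([0.6132, 0.1807, 0.02  ]), array([0.4635, 0.1781, 0.02  ]), array([0.4646, 0.3322, 0.02  ])]
housing center [ 0.51782392 -0.24791329  0.05      ] [ 0.53209523 -0.02651538  0.05      ]
```

View pics/crop1.png

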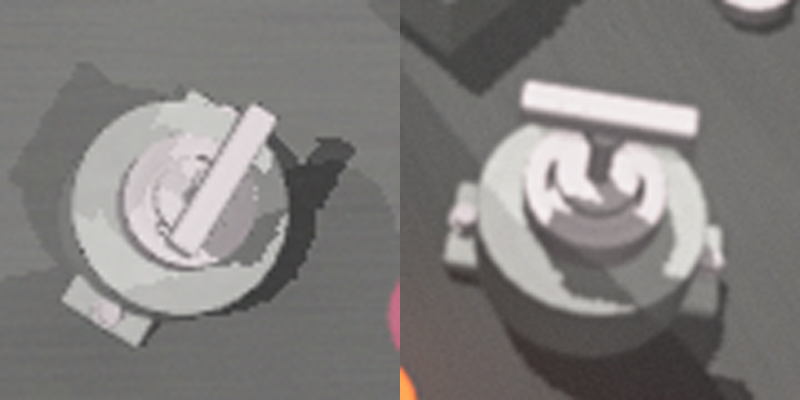

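```bash
cat >> h.py <<'E'
from scipy.spatial.transform import Rotation as Ro
def delta(pos,xang,s=None):
    s=s or sense();R=Ro.from_rotvec(s['orientation']).as_matrix()
    x=np.array([np.cos(xang),np.sin(xang),0])
    best=None
    for sg in(1,-1):
        z=np.array([0,0,-1.]);X=sg*x;T=np.stack([X,np.cross(z,X),z],1)
        rv=Ro.from_matrix(R.T@T).as_rotvec(degrees=True)
        print('turn option',rv.round(2))
    d=R.T@(np.array(pos)-s['tool_pos'])
    print('shift cm tool',(d*100).round(2),'tool x ang',np.degrees(np.arctan2(R[1,0],R[0,0])).round(2), 'tilt',R[:,2].round(4))
    return d
E
python3 - <<'E'
from h import *
import bench
print([n for n in dir(bench) if n[0]!='_']); print(getattr(bench,'tcp_to_grasp',None))
delta([.518,-.249,.26],np.radians(56))
P=cloud(load('top0'))
print(P[118:135:4,405:440:6,2].round(3)); print(P[80:180:20,450:511:12,2].round(3))
E
```

```text
['IKError', 'camera', 'close_job', 'sense', 'tcp_to_grasp']
0.0187
turn option [-5.000e-02  4.000e-02 -1.228e+02]
turn option [3.00e-02 5.00e-02 5.72e+01]
shift cm tool [-19.19 -37.81  -6.53] tool x ang -66.8 tilt [-5.e-04  8.e-04 -1.e+00]
[[ 0.     0.     0.119  0.121  0.12   0.116]
 [ 0.002  0.095  0.119  0.119  0.119  0.12 ]
 [ 0.063  0.095  0.119  0.119  0.12   0.118]
 [ 0.066  0.092  0.114  0.121  0.122  0.12 ]
 [ 0.059  0.087  0.104  0.119  0.12  -0.001]]
[[0.033 0.079 0.127 0.168 0.202 0.236]
 [0.024 0.075 0.122 0.16  0.196 0.232]
 [0.016 0.067 0.111 0.155 0.193 0.222]
 [0.014 0.062 0.109 0.151 0.188 0.221]
 [0.006 0.058 0.102 0.149 0.182 0.215]]
```

>>> {"fn": "jog_arm", "kwargs": {
  "targets": [-1.6, -3.15, -0.9, 0, 0, 0, -1.6, -3.15, -0.9, 0, 0, 0, -1.6, -3.15, -0.9, 0, 0, 0, -1.6, -3.15, -0.9, 0, 0, 0, -1.6, -3.15, -0.9, 0, 0, 0, -1.6, -3.15, -0.5, 0, 0, 0, -1.6, -3.15, -0.5, 0, 0, 0, -1.6, -3.15, -0.5, 0, 0, 0, -1.6, -3.15, -0.5, 0, 0, 0, -1.6, -3.15, 0, 0, 0, 0, -1.6, -3.15, 0, 0, 0, 0, -1.6, -3.15, 0, 0, 0, 0],
  "fingers": 1
}}

```text
t: 1.3
tool_pos: [0.5186, -0.2479, 0.2599]
orientation: [2.622, -1.73, -0.0]
contact_force: [-0.3, -0.9, 0.1]
gripper_width: 0.0855
```

>>> {"fn": "jog_arm", "kwargs": {
  "targets": [0, 0, 0, 0, 0, -8.2, 0, 0, 0, 0, 0, -8.2, 0, 0, 0, 0, 0, -8.2, 0, 0, 0, 0, 0, -8.2, 0, 0, 0, 0, 0, -8.2, 0, 0, 0, 0, 0, -8.2, 0, 0, 0, 0, 0, -8.2, 0, 0, 0, 0, 0, -8.2, 0, 0, 0, 0, 0, -8.2, 0, 0, 0, 0, 0, -8.2, 0, 0, 0, 0, 0, -8.2, 0, 0, 0, 0, 0, -8.2]
}}

```text
t: 2.5
tool_pos: [0.5178, -0.2491, 0.2597]
orientation: [-3.02, -0.864, 0.001]
contact_force: [-0.2, 1.2, 0.1]
gripper_width: 0.0852
```

>>> {"fn": "jog_arm", "kwargs": {
  "targets": [0, 0, 0, 0, 0, -8.2, 0, 0, 0, 0, 0, -8.2, 0, 0, 0, 0, 0, -8.0, 0, 0, 0, 0, 0, 0, 0, 0, 0, 0, 0, 0]
}}

```text
t: 3.0
tool_pos: [0.5178, -0.2493, 0.2598]
orientation: [-2.777, -1.468, 0.0]
contact_force: [0.2, -0.0, 0.5]
gripper_width: 0.0856
```

```bash
python3 - <<'E'
from h import *
delta([.518,-.249,.26],np.radians(56))
c=snap('wrist','w1');print(c['s']['joints'].round(3),ext(c)[1],ext(c)[0][:,2])
P=cloud(c)
m=(P[...,2]>.125)&(P[...,2]<.16)&(P[...,1]<-.15)&(P[...,1]>-.35)&(P[...,0]<.65)
n,l,st,ce=cv2.connectedComponentsWithStats(m.astype(np.uint8))
for i in range(1,n):
    if st[i,4]<20: continue
    q=P[l==i];print(ce[i],st[i],q.mean(0),q[:,2].max());print(cv2.minAreaRect(q[:,:2].astype(np.float32)))
    print(cv2.minAreaRect(np.argwhere(l==i)[:,::-1].astype(np.float32)))
E
```

```text
turn option [-0.03 -0.   -0.27]
turn option [-0.0000e+00  4.0000e-02  1.7973e+02]
shift cm tool [ 0.03  0.   -0.02] tool x ang 55.73 tilt [-4.e-04  3.e-04 -1.e+00]
[ 0.78   0.432 -0.607  1.634  0.263  1.159  1.083] [ 0.46243055 -0.2107561   0.43860092] [ 0.22455804 -0.15262962 -0.96243332]
[257.20652174 174.60968379] [ 249  140   17   71 1012] [ 0.51788935 -0.24694936  0.13989147] 0.14236333938057516
((0.5198329091072083, -0.2483540177345276), (0.018511921167373657, 0.08076510578393936), 59.05061340332031)
((257.0, 175.0), (70.0, 16.0), 90.0)
```

View pics/w1.png

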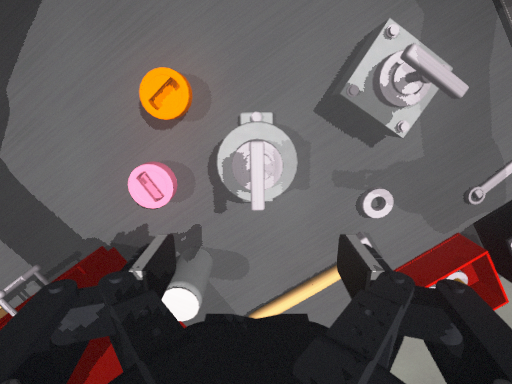

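```bash
python3 - <<'E'
from h import *
c=load('w1');P=cloud(c)
cv2.imwrite('pics/crop2.png',cv2.resize(c['pixels'][110:230,200:320],(600,600),interpolation=cv2.INTER_CUBIC))
a=px(c,257,141,.141);b=px(c,258,210.5,.141);print(a,b,(a+b)/2,np.linalg.norm(a-b),np.degrees(np.arctan2(*(b-a)[1::-1])))
E
```

```text
[ 0.48672003 -0.22598004  0.141     ] [ 0.55267878 -0.26958167  0.141     ] [ 0.51969941 -0.24778086  0.141     ] 0.07906742613270958 -33.4664510169407
```

View pics/crop2.png

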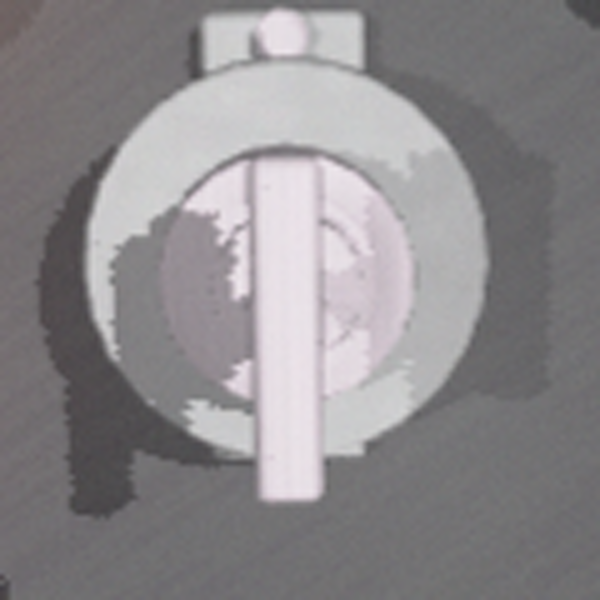

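>>> {"fn": "jog_arm", "kwargs": {
  "targets": [0.1, 0, 1.7, 0, 0, -0.5, 0, 0, 1.7, 0, 0, 0, 0, 0, 1.7, 0, 0, 0, 0, 0, 1.7, 0, 0, 0, 0, 0, 1.7, 0, 0, 0, 0, 0, 1.7, 0, 0, 0, 0, 0, 1.7, 0, 0, 0, 0, 0, 1.7, 0, 0, 0, 0, 0, 1.0, 0, 0, 0, 0, 0, 0, 0, 0, 0, 0, 0, 0, 0, 0, 0]
}}

```text
t: 4.15
tool_pos: [0.5188, -0.2483, 0.1145]
orientation: [2.768, 1.485, 0.0]
contact_force: [-0.1, -0.3, -0.0]
gripper_width: 0.0856
```

```bash
python3 - <<'E'
from h import *
delta([.5185,-.2485,.114],np.radians(56.3))
c=snap('wrist','w2')
a=snap('side','s2')
cv2.imwrite('pics/v2.png',np.hstack([cv2.resize(c['pixels'][130:384,120:400],(441,400)),cv2.resize(a['pixels'][150:310,240:380],(350,400))]))
E
```

```text
turn option [ 0.02 -0.    0.14]
turn option [ 0.0000e+00  3.0000e-02 -1.7986e+02]
shift cm tool [-0.03 -0.01  0.05] tool x ang 56.44 tilt [ 3.e-04 -1.e-04 -1.e+00]
```

View pics/v2.png

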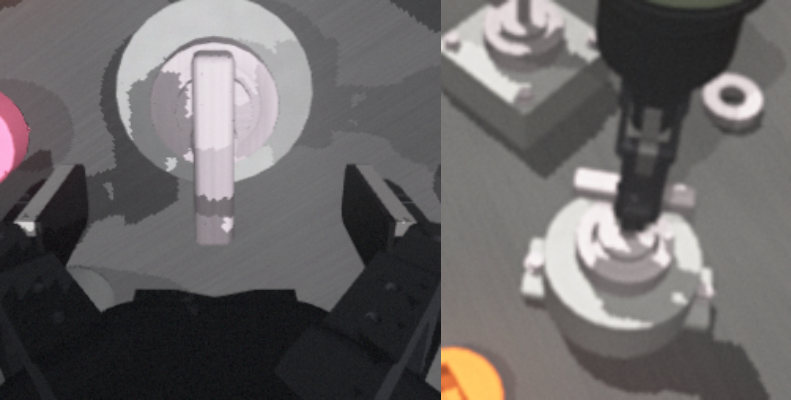

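Fingers straddle the bar: inner pad faces are at about 88 and 343 in the left view and the bar at 214, so it is centred. I close gently.

>>> {"fn": "jog_arm", "kwargs": {
  "targets": [0, 0, 0, 0, 0, 0, 0, 0, 0, 0, 0, 0, 0, 0, 0, 0, 0, 0, 0, 0, 0, 0, 0, 0, 0, 0, 0, 0, 0, 0, 0, 0, 0, 0, 0, 0, 0, 0, 0, 0, 0, 0, 0, 0, 0, 0, 0, 0],
  "fingers": -1,
  "squeeze": 30
}}

```text
t: 5.05
tool_pos: [0.5185, -0.2483, 0.114]
orientation: [2.768, 1.487, -0.0]
contact_force: [0.6, 1.1, 0.2]
gripper_width: -0.0003
```

```bash
python3 - <<'E'
from h import *
s=sense();print(s['gripper_width'],s['contact_force'],s['ft_torque'],s['tool_pos'])
c=snap('side','s3');d=snap('wrist','w3')
cv2.imwrite('pics/v3.png',np.hstack([cv2.resize(d['pixels'][130:384,120:400],(441,400)),cv2.resize(c['pixels'][150:310,240:380],(350,400))]))
E
```

```text
-0.00026917688982126917 [0.59443712 1.14721869 0.16983724] [-0.01509012 -0.03728529  0.06485807] [ 0.51852058 -0.24833237  0.11400206]
```

View pics/v3.png

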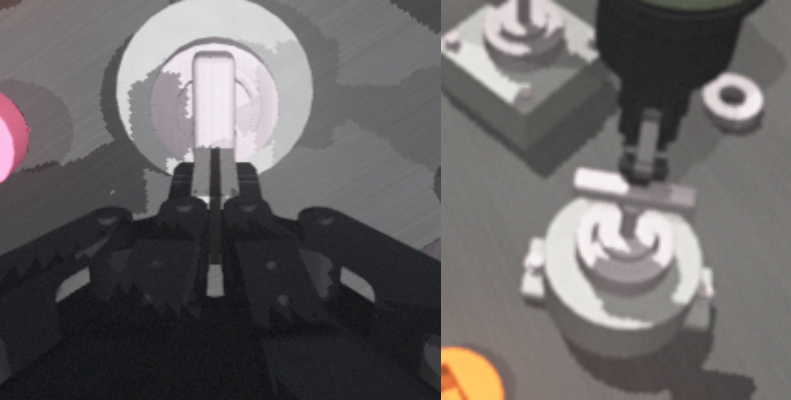

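```bash
python3 - <<'E'
from h import *
for t in('s3','s2'):
    c=load(t);P=cloud(c)
    s=c['s'];R=Ro.from_rotvec(s['orientation']).as_matrix()
    print(t,s['tool_pos'],s['gripper_width'],'TCP proj',proj(c,s['tool_pos']),'grasp',proj(c,s['tool_pos']-R[:,2]*.0187))
    for v in range(195,240,4): print(v,[tuple(P[v,u].round(3)) for u in(310,318,322,326)])
d=load('w3');P=cloud(d)
for v in range(222,340,12): print(v,[tuple(P[v,u].round(3)) for u in(240,257,272)])
print(proj(d,d['s']['tool_pos']))
E
```

```text
s3 [ 0.51852058 -0.24833237  0.11400206] -0.00026917688982126917 TCP proj (np.float64(316.0263574003872), np.float64(232.64182179534447)) grasp (np.float64(317.18991436839303), np.float64(226.52170527693215))
195 [(np.float64(0.594), np.float64(-0.093), np.float64(-0.002)), (np.float64(0.491), np.float64(-0.276), np.float64(0.262)), (np.float64(0.496), np.float64(-0.277), np.float64(0.262)), (np.float64(0.501), np.float64(-0.279), np.float64(0.262))]
199 [(np.float64(0.59), np.float64(-0.103), np.float64(-0.002)), (np.float64(0.49), np.float64(-0.279), np.float64(0.257)), (np.float64(0.495), np.float64(-0.28), np.float64(0.257)), (np.float64(0.5), np.float64(-0.282), np.float64(0.256))]
203 [(np.float64(0.584), np.float64(-0.114), np.float64(-0.001)), (np.float64(0.505), np.float64(-0.258), np.float64(0.216)), (np.float64(0.493), np.float64(-0.284), np.float64(0.254)), (np.float64(0.499), np.float64(-0.286), np.float64(0.253))]
207 [(np.float64(0.579), np.float64(-0.125), np.float64(0.001)), (np.float64(0.508), np.float64(-0.256), np.float64(0.203)), (np.float64(0.492), np.float64(-0
[... 6366 characters left out ...]
253), np.float64(0.187)), (np.float64(0.508), np.float64(-0.235), np.float64(0.223))]
306 [(np.float64(0.505), np.float64(-0.244), np.float64(0.225)), (np.float64(0.659), np.float64(-0.34), np.float64(-0.0)), (np.float64(0.51), np.float64(-0.236), np.float64(0.226))]
318 [(np.float64(0.509), np.float64(-0.247), np.float64(0.225)), (np.float64(0.675), np.float64(-0.35), np.float64(-0.001)), (np.float64(0.515), np.float64(-0.239), np.float64(0.225))]
330 [(np.float64(0.509), np.float64(-0.246), np.float64(0.23)), (np.float64(0.511), np.float64(-0.242), np.float64(0.231)), (np.float64(0.513), np.float64(-0.238), np.float64(0.232))]
(np.float64(255.16323407975023), np.float64(214.1800382523182))
```

Width reads about 0 and the views show the fingers closed above the bar, with no force. The tips look higher than the reported TCP, so I locate them properly before moving.

```bash
python3 - <<'E'
from h import *
for t in('s2','w2','s3','w3'):
    c=load(t);P=cloud(c);s=c['s'];R=Ro.from_rotvec(s['orientation']).as_matrix()
    q=((P-s['tool_pos'])@R)*1000
    g=c['pixels'].max(-1).astype(int)
    m=(g<90)&(c['z_map']>0)&(np.abs(q[...,0])<62)&(np.abs(q[...,1])<25)&(q[...,2]>-110)&(q[...,2]<5)
    m=cv2.erode(m.astype(np.uint8),np.ones((3,3)))>0
    print(t,'n',m.sum())
    for z0 in range(-100,5,5):
        k=m&(q[...,2]>=z0)&(q[...,2]<z0+5)
        if k.sum()>2: print('  z',z0,k.sum(),'x',q[k][:,0].min().round(0),q[k][:,0].max().round(0),'y',q[k][:,1].min().round(0),q[k][:,1].max().round(0))
c=load('s3');b=load('s2')
cv2.imwrite('pics/v4.png',np.hstack([cv2.resize(k['pixels'][180:270,280:360],(400,450),interpolation=cv2.INTER_CUBIC) for k in(b,c)]))
E
```

```text
s2 n 10
  z -70 3 x -57.0 -55.0 y -5.0 2.0
  z -65 7 x -56.0 -53.0 y -5.0 1.0
w2 n 7618
  z -100 1072 x -62.0 62.0 y -13.0 9.0
  z -95 369 x -62.0 61.0 y -13.0 -4.0
  z -90 277 x -51.0 52.0 y -11.0 0.0
  z -85 309 x -55.0 56.0 y -10.0 5.0
  z -80 433 x -55.0 57.0 y -10.0 11.0
  z -75 422 x -55.0 56.0 y -10.0 12.0
  z -70 354 x -55.0 57.0 y -10.0 11.0
  z -65 326 x -56.0 56.0 y -10.0 11.0
  z -60 260 x -54.0 55.0 y -10.0 11.0
  z -55 163 x -43.0 44.0 y -10.0 11.0
s3 n 33
  z -100 6 x -16.0 -15.0 y -10.0 9.0
  z -95 8 x -16.0 -13.0 y -9.0 11.0
  z -90 3 x -13.0 -7.0 y -6.0 -6.0
w3 n 11869
  z -100 1428 x -43.0 43.0 y -15.0 10.0
  z -95 2767 x -38.0 40.0 y -13.0 11.0
  z -90 1352 x -35.0 36.0 y -13.0 10.0
  z -85 891 x -30.0 32.0 y -13.0 9.0
  z -80 180 x -21.0 19.0 y -12.0 4.0
  z -75 329 x -8.0 11.0 y -10.0 12.0
  z -70 56 x -12.0 13.0 y -10.0 -5.0
  z -65 141 x -12.0 13.0 y -10.0 -5.0
  z -60 120 x -12.0 14.0 y -10.0 -5.0
  z -55 96 x -12.0 13.0 y -10.0 -5.0
  z -50 68 x -12.0 12.0 y -10.0 -5.0
  z -45 13 x -10.0 11.0 y -10.0 -5.0
```

View pics/v4.png

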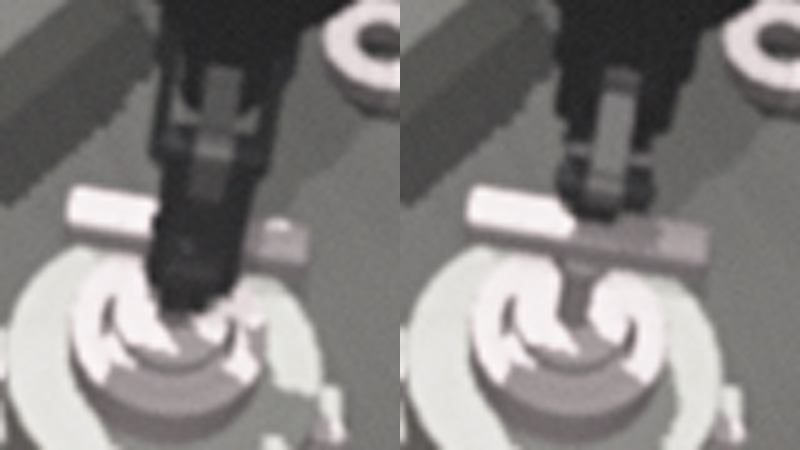

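Shut tips end about 40 mm behind the reported TCP (tool z ≈ -41 mm, seen by both cameras; open ≈ -54 mm, which matches the 13 mm swing). Sideways they are centred. So I open, go 4 cm lower, and close again.

>>> {"fn": "jog_arm", "kwargs": {
  "targets": [0, 0, 0, 0, 0, 0, 0, 0, 0, 0, 0, 0, 0, 0, 0, 0, 0, 0, 0, 0, 0, 0, 0, 0, 0, 0, 0, 0, 0, 0, 0, 0, 0, 0, 0, 0, 0, 0, 0, 0, 0, 0, 0, 0, 0, 0, 0, 0],
  "fingers": 1
}}

```text
t: 5.95
tool_pos: [0.5186, -0.2483, 0.114]
orientation: [2.768, 1.487, 0.0]
contact_force: [0.5, 0.2, 0.7]
gripper_width: 0.0854
```

>>> {"fn": "jog_arm", "kwargs": {
  "targets": [0, 0, 1, 0, 0, 0, 0, 0, 1, 0, 0, 0, 0, 0, 1, 0, 0, 0, 0, 0, 1, 0, 0, 0, 0, 0, 0, 0, 0, 0, 0, 0, 0, 0, 0, 0]
}}

```text
t: 6.55
tool_pos: [0.5185, -0.2482, 0.0737]
orientation: [-2.767, -1.487, 0.0]
contact_force: [-0.7, 0.3, 0.2]
gripper_width: 0.0853
```

>>> {"fn": "jog_arm", "kwargs": {
  "targets": [0, 0, 0, 0, 0, 0, 0, 0, 0, 0, 0, 0, 0, 0, 0, 0, 0, 0, 0, 0, 0, 0, 0, 0, 0, 0, 0, 0, 0, 0, 0, 0, 0, 0, 0, 0, 0, 0, 0, 0, 0, 0],
  "fingers": -1,
  "squeeze": 30
}}

```text
t: 7.25
tool_pos: [0.5186, -0.2485, 0.0742]
orientation: [2.767, 1.486, 0.0]
contact_force: [-1.1, -0.7, 4.4]
gripper_width: 0.0156
```

```bash
python3 - <<'E'
from h import *
s=sense();print(s['gripper_width'],s['contact_force'],s['ft_torque'],s['tool_pos'])
c=snap('side','s5');d=snap('wrist','w5')
cv2.imwrite('pics/v5.png',np.hstack([cv2.resize(d['pixels'][130:384,120:400],(441,400)),cv2.resize(c['pixels'][180:270,280:360],(356,400))]))
E
```

```text
0.015639919589735145 [-1.06997244 -0.69396354  4.35415056] [-0.12952919  0.36086092  0.03999289] [ 0.51856065 -0.24846893  0.07416273]
```

View pics/v5.png

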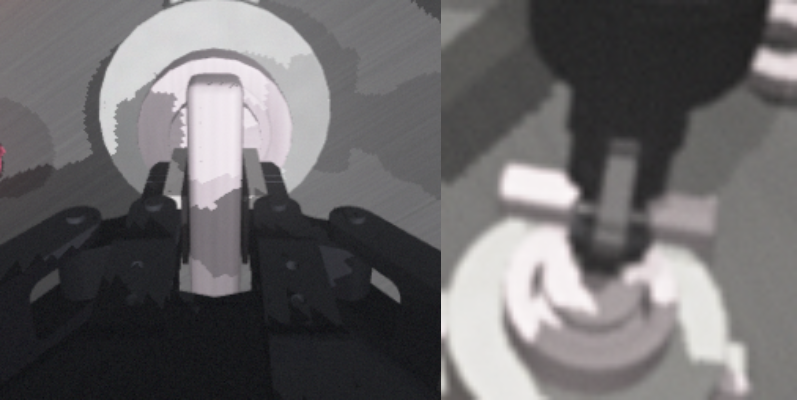

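Gripped: width 15.6 mm, finger centred over the rod. Turning clockwise (tool +z points down, so +rz) in stages.

>>> {"fn": "jog_arm", "kwargs": {
  "targets": [0, 0, 0, 0, 0, 4, 0, 0, 0, 0, 0, 5, 0, 0, 0, 0, 0, 5, 0, 0, 0, 0, 0, 5, 0, 0, 0, 0, 0, 5, 0, 0, 0, 0, 0, 5, 0, 0, 0, 0, 0, 0]
}}

```text
t: 8.05
tool_pos: [0.5189, -0.2481, 0.0741]
orientation: [3.052, 0.744, 0.001]
contact_force: [0.4, -0.8, 3.3]
gripper_width: 0.0156
```

```bash
python3 - <<'E'
from h import *
s=sense();print(s['gripper_width'],s['contact_force'],s['ft_torque'],s['tool_pos'],s['joints'].round(2));delta([.5186,-.2485,.074],0)
E
```

```text
0.015601974967806817 [ 0.44217591 -0.84063484  3.25818578] [ 0.10465101 -0.18502538 -0.03071677] [ 0.51885727 -0.24806783  0.07412747] [ 0.62  0.62 -0.39  1.82  0.33  0.76  0.53]
turn option [ 1.000e-02 -2.000e-02  2.742e+01]
turn option [ 3.0000e-02  1.0000e-02 -1.5258e+02]
shift cm tool [-0.04  0.03  0.01] tool x ang 27.42 tilt [ 4.e-04 -1.e-04 -1.e+00]
```

Free turning, low forces. Continue.

>>> {"fn": "jog_arm", "kwargs": {
  "targets": [0, 0, 0, 0, 0, 5, 0, 0, 0, 0, 0, 5, 0, 0, 0, 0, 0, 5, 0, 0, 0, 0, 0, 5, 0, 0, 0, 0, 0, 5, 0, 0, 0, 0, 0, 5, 0, 0, 0, 0, 0, 5, 0, 0, 0, 0, 0, 5, 0, 0, 0, 0, 0, 5, 0, 0, 0, 0, 0, 5, 0, 0, 0, 0, 0, 0]
}}

```text
t: 9.15
tool_pos: [0.5188, -0.2482, 0.0741]
orientation: [3.081, -0.611, 0.001]
contact_force: [0.2, -0.4, 5.2]
gripper_width: 0.0156
```

```bash
python3 - <<'E'
from h import *
s=sense();print(s['gripper_width'],s['contact_force'],s['ft_torque'],s['tool_pos'],s['joints'].round(2));delta([.5186,-.2485,.074],0)
E
```

```text
0.015608516206531907 [ 0.18149389 -0.43101236  5.20313297] [-0.02985251 -0.13485341 -0.0195286 ] [ 0.51883603 -0.24823523  0.07411933] [ 0.46  0.6  -0.16  1.83  0.14  0.72 -0.17]
turn option [ 1.000e-02 -3.000e-02 -2.244e+01]
turn option [-4.0000e-02 -1.0000e-02  1.5756e+02]
shift cm tool [-0.01  0.03  0.01] tool x ang -22.44 tilt [ 4.e-04 -2.e-04 -1.e+00]
```

>>> {"fn": "jog_arm", "kwargs": {
  "targets": [0, 0, 0, 0, 0, 2, 0, 0, 0, 0, 0, 2, 0, 0, 0, 0, 0, 2, 0, 0, 0, 0, 0, 2, 0, 0, 0, 0, 0, 0]
}}

```text
t: 9.65
tool_pos: [0.5187, -0.2484, 0.0741]
orientation: [-3.032, 0.824, -0.001]
contact_force: [-0.2, 0.0, 5.1]
gripper_width: 0.0155
```

```bash
python3 - <<'E'
from h import *
s=sense();print(s['gripper_width'],s['contact_force'],s['ft_torque'],s['joints'].round(2));delta([.5186,-.2485,.074],0)
E
```

```text
0.015508913660707092 [-0.2334277   0.01288456  5.05017655] [ 0.04423258 -0.14721692 -0.01891982] [ 0.43  0.6  -0.13  1.83  0.11  0.72 -0.28]
turn option [-0.000e+00 -2.000e-02 -3.042e+01]
turn option [-3.0000e-02  0.0000e+00  1.4958e+02]
shift cm tool [-0.    0.02  0.01] tool x ang -30.42 tilt [ 4.e-04 -1.e-04 -1.e+00]
```

>>> {"fn": "jog_arm", "kwargs": {
  "targets": [0, 0, 0, 0, 0, 1, 0, 0, 0, 0, 0, 1, 0, 0, 0, 0, 0, 1, 0, 0, 0, 0, 0, 0]
}}

```text
t: 10.05
tool_pos: [0.5188, -0.2484, 0.0741]
orientation: [-3.009, 0.902, -0.001]
contact_force: [0.7, 0.5, 5.3]
gripper_width: 0.0154
```

```bash
python3 - <<'E'
from h import *
s=sense();print(s['gripper_width'],s['contact_force'],s['ft_torque'],s['joints'].round(2));delta([.5186,-.2485,.074],0)
E
```

```text
0.0154150996046515 [0.71737641 0.5320288  5.34389863] [ 0.05983626 -0.21492909 -0.00762869] [ 0.42  0.6  -0.11  1.83  0.1   0.72 -0.32]
turn option [-1.000e-02 -3.000e-02 -3.338e+01]
turn option [-4.0000e-02  1.0000e-02  1.4662e+02]
shift cm tool [-0.01  0.02  0.01] tool x ang -33.38 tilt [ 5.e-04 -0.e+00 -1.e+00]
```

>>> {"fn": "jog_arm", "kwargs": {
  "targets": [0, 0, 0, 0, 0, 1, 0, 0, 0, 0, 0, 1, 0, 0, 0, 0, 0, 1, 0, 0, 0, 0, 0, 0]
}}

```text
t: 10.45
tool_pos: [0.5187, -0.2484, 0.0741]
orientation: [-2.985, 0.981, -0.001]
contact_force: [0.2, 0.8, 6.1]
gripper_width: 0.0154
```

```bash
python3 - <<'E'
from h import *
s=sense();print(s['gripper_width'],s['contact_force'],s['ft_torque'],s['joints'].round(2));delta([.5186,-.2485,.074],0)
c=snap('wrist','w6');P=cloud(c);R=Ro.from_rotvec(s['orientation']).as_matrix()
cv2.imwrite('pics/v6.png',c['pixels'][120:384,100:420])
E
```

```text
0.015407340456870554 [0.18802565 0.79527865 6.13329088] [ 0.02437127 -0.21998563 -0.05711931] [ 0.41  0.6  -0.1   1.83  0.08  0.72 -0.37]
turn option [-1.000e-02 -2.000e-02 -3.638e+01]
turn option [-3.0000e-02  1.0000e-02  1.4362e+02]
shift cm tool [-0.    0.02  0.01] tool x ang -36.38 tilt [ 4.e-04 -0.e+00 -1.e+00]
```

View pics/v6.png

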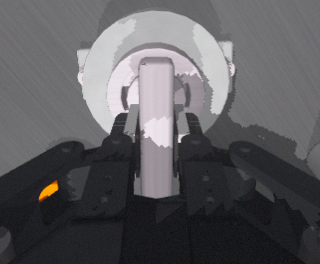

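The bar has followed the jaws and the slot now shows on both sides, square to it. I continue until a stop torque appears.

>>> {"fn": "jog_arm", "kwargs": {
  "targets": [0, 0, 0, 0, 0, 1, 0, 0, 0, 0, 0, 1, 0, 0, 0, 0, 0, 1, 0, 0, 0, 0, 0, 1, 0, 0, 0, 0, 0, 0]
}}

```text
t: 11.0
tool_pos: [0.5187, -0.2483, 0.0741]
orientation: [-2.949, 1.084, -0.0]
contact_force: [0.3, 0.7, 6.4]
gripper_width: 0.0153
```

```bash
python3 - <<'E'
from h import *
s=sense();print(s['gripper_width'],s['contact_force'],s['ft_torque'],s['joints'].round(2));delta([.5186,-.2485,.074],0)
c=snap('wrist','w7');cv2.imwrite('pics/v7.png',cv2.resize(c['pixels'][150:330,170:350],(600,600),interpolation=cv2.INTER_CUBIC))
E
```

```text
0.015320969928579304 [0.33663974 0.68960186 6.44081067] [ 0.09801298 -0.04397535  0.16020949] [ 0.4   0.6  -0.08  1.83  0.07  0.71 -0.42]
turn option [-1.000e-02 -1.000e-02 -4.037e+01]
turn option [-2.0000e-02  1.0000e-02  1.3963e+02]
shift cm tool [0.01 0.02 0.01] tool x ang -40.37 tilt [ 3.e-04  0.e+00 -1.e+00]
```

View pics/v7.png

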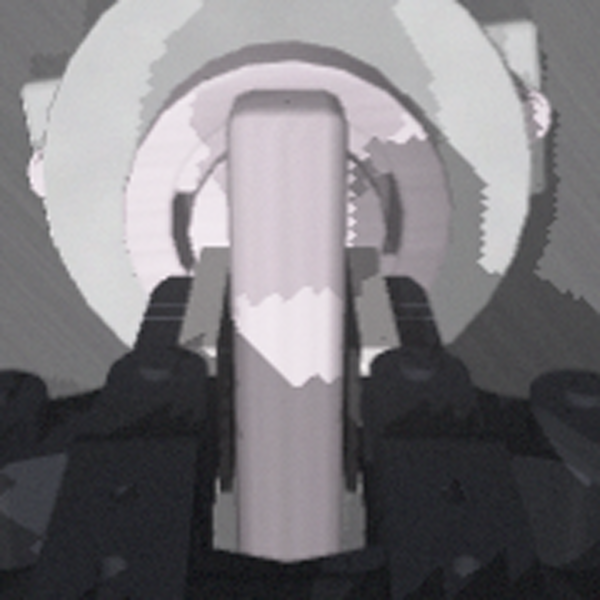

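>>> {"fn": "jog_arm", "kwargs": {
  "targets": [0, 0, 0, 0, 0, 1, 0, 0, 0, 0, 0, 1, 0, 0, 0, 0, 0, 0]
}}

```text
t: 11.35
tool_pos: [0.5187, -0.2484, 0.0741]
orientation: [-2.929, 1.135, -0.0]
contact_force: [0.3, 1.5, 6.4]
gripper_width: 0.015
```

```bash
python3 - <<'E'
from h import *
s=sense();print(s['gripper_width'],s['contact_force'],s['ft_torque']);delta([.5186,-.2485,.074],0)
E
```

```text
0.015043581009482622 [0.29810811 1.50897833 6.44440439] [ 0.01495677 -0.06682389  0.15171438]
turn option [-0.000e+00 -1.000e-02 -4.237e+01]
turn option [-2.0000e-02  0.0000e+00  1.3763e+02]
shift cm tool [0.   0.01 0.01] tool x ang -42.37 tilt [ 2.e-04 -1.e-04 -1.e+00]
```

Reaction moment saturates at +0.15 N·m while the bar begins to slip in the pads, so the stop is reached. I ease back 2° to square the pads, then squeeze harder and test-lift a little.

>>> {"fn": "jog_arm", "kwargs": {
  "targets": [0, 0, 0, 0, 0, -2, 0, 0, 0, 0, 0, 0, 0, 0, 0, 0, 0, 0, 0, 0, 0, 0, 0, 0],
  "squeeze": 70
}}

```text
t: 11.75
tool_pos: [0.5187, -0.2484, 0.0742]
orientation: [-2.949, 1.083, -0.001]
contact_force: [-0.6, 0.1, 7.1]
gripper_width: 0.015
```

```bash
python3 - <<'E'
from h import *
s=sense();print(s['gripper_width'],s['contact_force'],s['ft_torque']);delta([.5186,-.2485,.074],0)
E
```

```text
0.015021608760527176 [-0.5926976   0.10897076  7.0801452 ] [0.01827034 0.03081835 0.11012097]
turn option [-0.000e+00 -2.000e-02 -4.034e+01]
turn option [-3.0000e-02  0.0000e+00  1.3966e+02]
shift cm tool [-0.    0.01  0.02] tool x ang -40.34 tilt [ 4.e-04 -1.e-04 -1.e+00]
```

>>> {"fn": "jog_arm", "kwargs": {
  "targets": [0, 0, -0.2, 0, 0, 0, 0, 0, -0.3, 0, 0, 0, 0, 0, -0.4, 0, 0, 0, 0, 0, -0.4, 0, 0, 0, 0, 0, -0.5, 0, 0, 0, 0, 0, 0, 0, 0, 0, 0, 0, 0, 0, 0, 0]
}}

```text
t: 12.45
tool_pos: [0.5185, -0.2483, 0.0921]
orientation: [2.947, -1.087, 0.0]
contact_force: [0.3, 1.4, -6.3]
gripper_width: 0.0153
```

```bash
python3 - <<'E'
from h import *
s=sense();print(s['gripper_width'],s['contact_force'],s['ft_torque'],s['tool_pos'])
c=snap('side','s8');d=snap('wrist','w8')
cv2.imwrite('pics/v8.png',np.hstack([cv2.resize(d['pixels'][130:384,120:400],(441,400)),cv2.resize(c['pixels'][180:300,270:370],(333,400))]))
E
```

```text
0.015322775095060217 [ 0.27594512  1.41311992 -6.30213526] [-0.02735838  0.0128654  -0.01541751] [ 0.51853747 -0.24832319  0.09208996]
```

View pics/v8.png

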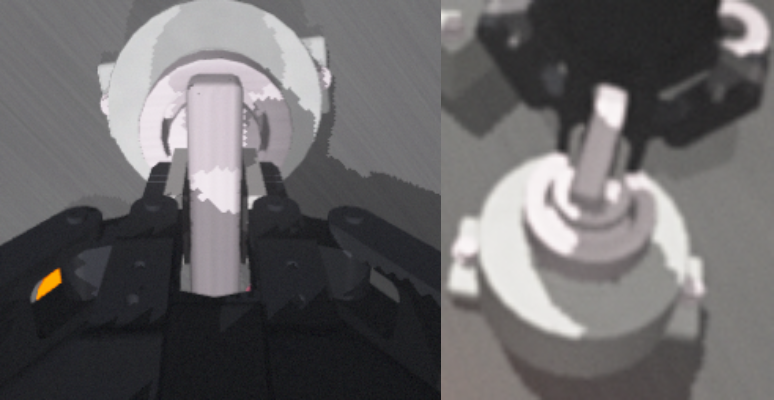

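Load −6.3 N (≈0.64 kg) and the plug's head has risen with the puller. Continue straight up, then across to the tray at (0.538, 0.256).

>>> {"fn": "jog_arm", "kwargs": {
  "targets": [0, 0, -0.5, 0, 0, 0, 0, 0, -1, 0, 0, 0, 0, 0, -1.8, 0, 0, 0, 0, 0, -2, 0, 0, 0, 0, 0, -2, 0, 0, 0, 0, 0, -2, 0, 0, 0, 0, 0, -2, 0, 0, 0, 0, 0, -1.5, 0, 0, 0, 0, 0, -0.5, 0, 0, 0, 0, 0, 0, 0, 0, 0]
}}

```text
t: 13.55
tool_pos: [0.5187, -0.2484, 0.2258]
orientation: [2.947, -1.088, 0.002]
contact_force: [0.8, -0.2, -5.8]
gripper_width: 0.0148
```

```bash
python3 - <<'E'
from h import *
s=sense();print(s['gripper_width'],s['contact_force'],s['tool_pos']);delta([.5382,.2558,.225],np.radians(-40.3))
c=snap('side','s9');cv2.imwrite('pics/v9.png',c['pixels'])
E
```

```text
0.0148252545461654 [ 0.79638417 -0.20578107 -5.82731675] [ 0.51867737 -0.24841793  0.22576189]
turn option [-0.02 -0.06 -0.21]
turn option [-1.0000e-01  3.0000e-02  1.7979e+02]
shift cm tool [-31.27 -39.6    0.06] tool x ang -40.51 tilt [ 1.1e-03 -5.0e-04 -1.0e+00]
```

View pics/v9.png

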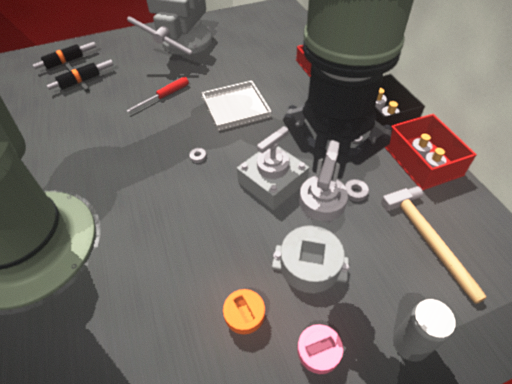

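Square bore is empty (313,252); the plug hangs straight at (325,195). Carrying it across, about 38 mm above puller2's top.

>>> {"fn": "jog_arm", "kwargs": {
  "targets": [-0.6, -0.76, 0, 0, 0, 0, -1.2, -1.52, 0, 0, 0, 0, -1.6, -2.03, 0, 0, 0, 0, -1.6, -2.03, 0, 0, 0, 0, -1.6, -2.03, 0, 0, 0, 0, -1.6, -2.03, 0, 0, 0, 0, -1.6, -2.03, 0, 0, 0, 0, -1.6, -2.03, 0, 0, 0, 0, -1.6, -2.03, 0, 0, 0, 0, -1.6, -2.03, 0, 0, 0, 0, -1.6, -2.03, 0, 0, 0, 0, -1.6, -2.03, 0, 0, 0, 0]
}}

```text
t: 14.8
tool_pos: [0.5291, 0.0407, 0.2243]
orientation: [2.947, -1.087, -0.002]
contact_force: [0.6, 0.4, -6.1]
gripper_width: 0.0147
```

>>> {"fn": "jog_arm", "kwargs": {
  "targets": [-1.6, -2.03, 0, 0, 0, 0, -1.6, -2.03, 0, 0, 0, 0, -1.6, -2.03, 0, 0, 0, 0, -1.6, -2.03, 0, 0, 0, 0, -1.6, -2.03, 0, 0, 0, 0, -1.6, -2.03, 0, 0, 0, 0, -1.6, -2.03, 0, 0, 0, 0, -1.4, -1.78, 0, 0, 0, 0, -0.7, -0.89, 0, 0, 0, 0, -0.2, -0.12, 0, 0, 0, 0, 0, 0, 0, 0, 0, 0, 0, 0, 0, 0, 0, 0]
}}

```text
t: 16.0
tool_pos: [0.5377, 0.2546, 0.2249]
orientation: [2.946, -1.089, 0.0]
contact_force: [0.0, -0.7, -4.7]
gripper_width: 0.0147
```

```bash
python3 - <<'E'
from h import *
s=sense();print(s['gripper_width'],s['contact_force'],s['tool_pos']);delta([.5382,.2558,.225],np.radians(-40.3))
c=snap('side','s10');d=snap('top','t10')
cv2.imwrite('pics/v10.png',np.hstack([cv2.resize(c['pixels'][0:200,100:350],(500,400)),cv2.resize(d['pixels'][110:230,60:150],(300,400))]))
P=cloud(c);m=(P[...,0]>.45)&(P[...,0]<.63)&(P[...,1]>.15)&(P[...,1]<.35)
for z0 in np.arange(.12,.32,.01):
    k=m&(P[...,2]>z0)&(P[...,2]<z0+.01)
    if k.sum()>5:q=P[k];print(z0.round(2),k.sum(),q.min(0).round(3),q.max(0).round(3))
E
```

```text
0.014724582004603484 [ 0.00886758 -0.65030021 -4.66570647] [0.53774911 0.25462385 0.22489759]
turn option [ 0.04 -0.02 -0.28]
turn option [-3.0000e-02 -6.0000e-02  1.7972e+02]
shift cm tool [-0.04 -0.12 -0.01] tool x ang -40.58 tilt [-1.e-04 -7.e-04 -1.e+00]
0.17 6 [0.514 0.229 0.179] [0.564 0.257 0.18 ]
0.18 73 [0.51  0.226 0.18 ] [0.559 0.253 0.19 ]
0.19 22 [0.511 0.222 0.19 ] [0.564 0.254 0.2  ]
0.2 115 [0.503 0.218 0.2  ] [0.57  0.257 0.21 ]
0.21 137 [0.503 0.218 0.21 ] [0.571 0.273 0.22 ]
0.22 239 [0.503 0.219 0.22 ] [0.572 0.285 0.23 ]
0.23 117 [0.519 0.233 0.23 ] [0.557 0.272 0.239]
0.24 24 [0.532 0.246 0.24 ] [0.541 0.253 0.25 ]
0.25 21 [0.531 0.248 0.25 ] [0.543 0.256 0.258]
0.26 33 [0.531 0.236 0.26 ] [0.556 0.254 0.27 ]
0.27 60 [0.508 0.221 0.27 ] [0.559 0.266 0.28 ]
0.28 116 [0.508 0.219 0.28 ] [0.556 0.264 0.29 ]
0.29 125 [0.51 0.22 0.29] [0.557 0.267 0.299]
```

View pics/v10.png

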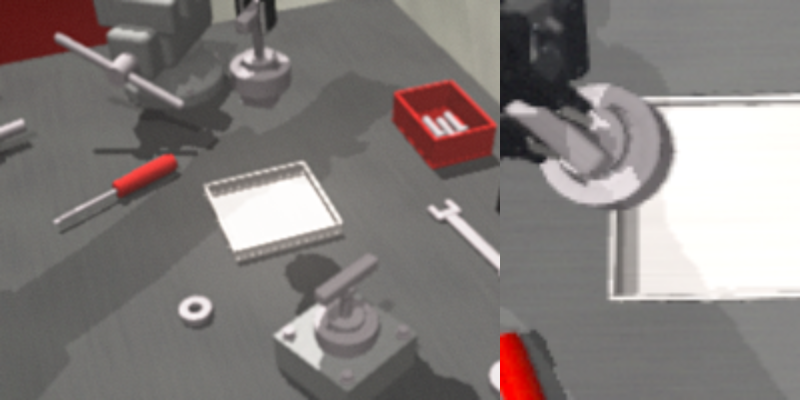

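Plug underside at z ≈ 0.179, head centred near (0.538, 0.254) over the tray. Lowering.

>>> {"fn": "jog_arm", "kwargs": {
  "targets": [0, -0.1, 1, 0, 0, 0, 0, 0, 2, 0, 0, 0, 0, 0, 2, 0, 0, 0, 0, 0, 2, 0, 0, 0, 0, 0, 2, 0, 0, 0, 0, 0, 2, 0, 0, 0, 0, 0, 2, 0, 0, 0, 0, 0, 1.7, 0, 0, 0, 0, 0, 1, 0, 0, 0, 0, 0, 0.5, 0, 0, 0, 0, 0, 0, 0, 0, 0]
}}

```text
t: 17.2
tool_pos: [0.5382, 0.2565, 0.0626]
orientation: [2.947, -1.088, -0.001]
contact_force: [0.7, 1.0, -5.5]
gripper_width: 0.0147
```

```bash
python3 - <<'E'
from h import *
s=sense();print(s['gripper_width'],s['contact_force'],s['tool_pos'])
c=snap('side','s11')
cv2.imwrite('pics/v11.png',cv2.resize(c['pixels'][20:170,150:330],(720,600),interpolation=cv2.INTER_CUBIC))
E
```

```text
0.014703832049070659 [ 0.74644776  1.0458911  -5.49943055] [0.53817359 0.25650361 0.06262646]
```

View pics/v11.png

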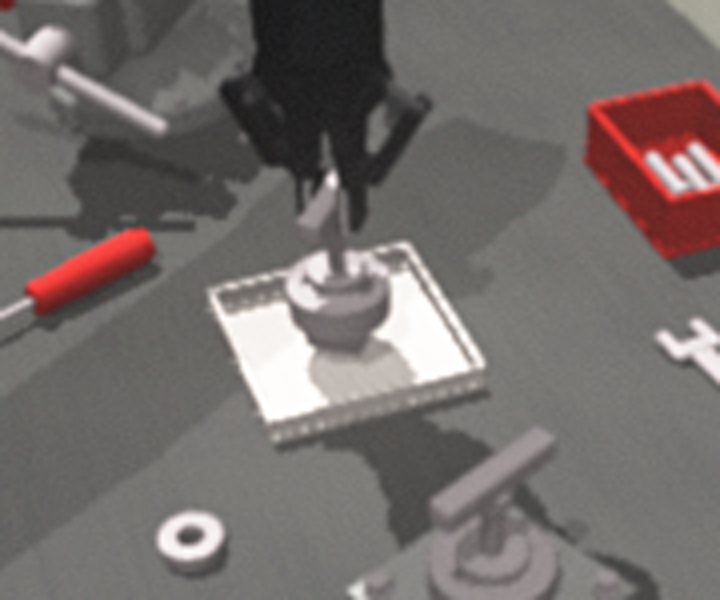

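Plug is above the tray floor, about 12 mm to go. Slow approach.

>>> {"fn": "jog_arm", "kwargs": {
  "targets": [0, 0, 0.3, 0, 0, 0, 0, 0, 0.3, 0, 0, 0, 0, 0, 0.2, 0, 0, 0, 0, 0, 0.2, 0, 0, 0, 0, 0, 0, 0, 0, 0]
}}

```text
t: 17.75
tool_pos: [0.5382, 0.2566, 0.0528]
orientation: [2.947, -1.087, -0.0]
contact_force: [-0.6, -0.0, -5.5]
gripper_width: 0.0149
```

>>> {"fn": "jog_arm", "kwargs": {
  "targets": [0, 0, 0.1, 0, 0, 0, 0, 0, 0.1, 0, 0, 0, 0, 0, 0.1, 0, 0, 0, 0, 0, 0, 0, 0, 0]
}}

```text
t: 18.15
tool_pos: [0.5385, 0.2568, 0.0501]
orientation: [-2.947, 1.087, -0.0]
contact_force: [-0.2, -0.7, -1.1]
gripper_width: 0.0148
```

Plug weight has come off, so the floor is reached. I lower the 2 mm of play gently.

>>> {"fn": "jog_arm", "kwargs": {
  "targets": [0, 0, 0.1, 0, 0, 0, 0, 0, 0.05, 0, 0, 0, 0, 0, 0, 0, 0, 0]
}}

```text
t: 18.45
tool_pos: [0.5383, 0.2567, 0.0485]
orientation: [-2.947, 1.088, -0.0]
contact_force: [0.4, 0.3, -1.7]
gripper_width: 0.0146
```

>>> {"fn": "jog_arm", "kwargs": {
  "targets": [0, 0, 0.05, 0, 0, 0, 0, 0, 0, 0, 0, 0]
}}

```text
t: 18.65
tool_pos: [0.5384, 0.2568, 0.0483]
orientation: [-2.947, 1.087, -0.0]
contact_force: [-0.6, -0.7, 3.2]
gripper_width: 0.0153
```

```bash
python3 - <<'E'
from h import *
s=sense();print(s['gripper_width'],s['contact_force'],s['ft_torque'],s['tool_pos'])
c=snap('side','s12')
cv2.imwrite('pics/v12.png',cv2.resize(c['pixels'][20:170,150:330],(720,600),interpolation=cv2.INTER_CUBIC))
E
```

```text
0.015280144301739292 [-0.63787402 -0.6692313   3.234601  ] [-0.0660621   0.21214929 -0.02590142] [0.53840177 0.25679828 0.04826023]
```

View pics/v12.png

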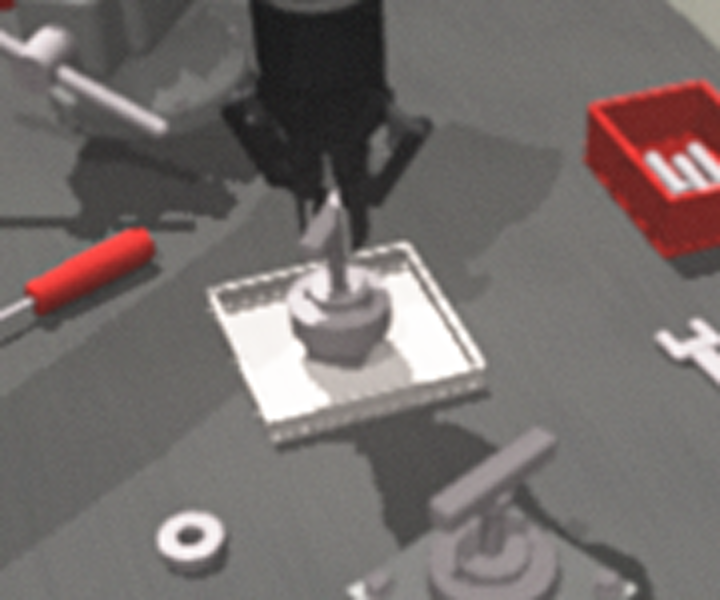

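Everything rests (+3 N up on the tool). Release gently, then back straight up.

>>> {"fn": "jog_arm", "kwargs": {
  "targets": [0, 0, 0, 0, 0, 0, 0, 0, 0, 0, 0, 0, 0, 0, 0, 0, 0, 0],
  "fingers": -0.4,
  "squeeze": 20
}}

```text
t: 19.0
tool_pos: [0.5383, 0.2567, 0.048]
orientation: [2.947, -1.088, -0.0]
contact_force: [-0.2, 0.2, 0.9]
gripper_width: 0.0257
```

>>> {"fn": "jog_arm", "kwargs": {
  "targets": [0, 0, 0, 0, 0, 0, 0, 0, 0, 0, 0, 0, 0, 0, 0, 0, 0, 0, 0, 0, 0, 0, 0, 0, 0, 0, 0, 0, 0, 0],
  "fingers": 0.7
}}

```text
t: 19.5
tool_pos: [0.5383, 0.2567, 0.048]
orientation: [-2.947, 1.088, -0.0]
contact_force: [0.3, 0.0, -0.9]
gripper_width: 0.0725
```

```bash
python3 - <<'E'
from h import *
s=sense();print(s['gripper_width'],s['contact_force'],s['tool_pos'])
c=snap('wrist','w13')
cv2.imwrite('pics/v13.png',c['pixels'])
E
```

```text
0.07252061687164976 [ 0.33293224  0.03403263 -0.89095438] [0.5383323  0.25668433 0.04801872]
```

View pics/v13.png

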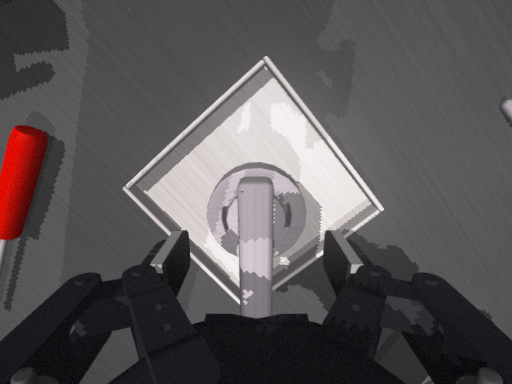

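Clear of the bar (258, 240), with the pads well apart at 190 and 325 and the slot still across the bar. Retreat up.

>>> {"fn": "jog_arm", "kwargs": {
  "targets": [0, 0, -0.5, 0, 0, 0, 0, 0, -1, 0, 0, 0, 0, 0, -2, 0, 0, 0, 0, 0, -2, 0, 0, 0, 0, 0, -2, 0, 0, 0, 0, 0, -2, 0, 0, 0, 0, 0, -2, 0, 0, 0, 0, 0, -2, 0, 0, 0, 0, 0, -1.5, 0, 0, 0, 0, 0, 0, 0, 0, 0]
}}

```text
t: 20.55
tool_pos: [0.5392, 0.2572, 0.2009]
orientation: [-2.945, 1.087, -0.004]
contact_force: [1.2, 0.7, -0.3]
gripper_width: 0.0725
```

```bash
python3 - <<'E'
from h import *
s=sense();print(s['t'],s['contact_force'],s['tool_pos'])
c=snap('side','s14');d=snap('wrist','w14')
cv2.imwrite('pics/v14.png',np.hstack([cv2.resize(c['pixels'],(400,300)),cv2.resize(d['pixels'],(400,300))]))
P=cloud(d);m=(P[...,0]>.46)&(P[...,0]<.62)&(P[...,1]>.17)&(P[...,1]<.34)
for a,b in((.1,.125),(.04,.052)):
    k=m&(P[...,2]>a)&(P[...,2]<b);q=P[k];print(a,k.sum(),np.median(q[:,2]),cv2.minAreaRect(q[:,:2].astype(np.float32)))
E
```

```text
20.55 [ 1.20093951  0.67466994 -0.30988422] [0.53920476 0.25719431 0.20087864]
0.1 1220 0.11418270717185841 ((0.5408591032028198, 0.25759196281433105), (0.07893204689025879, 0.01862862892448902), 51.96941375732422)
0.04 1171 0.047643225685067625 ((0.5408123135566711, 0.2564361095428467), (0.0650661438703537, 0.06809873878955841), 49.053367614746094)
```

View pics/v14.png

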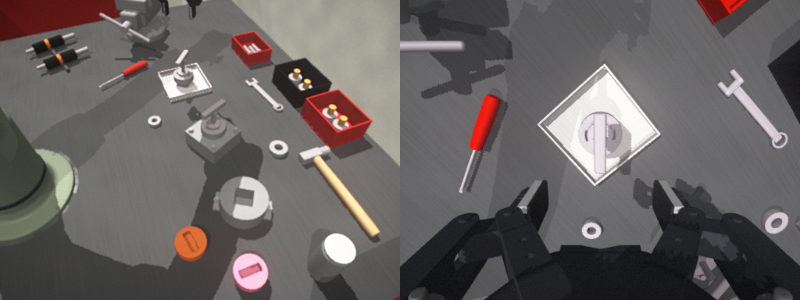

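```bash
python3 -c "
from bench import *
print(close_job())"
```

```text
the job is handed in; nothing more can be done
None
```

I screwed the puller in the round housing clockwise to its stop and pulled the plug straight up. I then carried it over puller2 and stood it in the tray. The job is handed in at about 20.7 s of the 46 s allowed.

**Last checks**
- **Screwed in:** a stop moment of about 0.15 N·m appeared after about 97° of tool turn, the last degrees of it slip in the pads. The plug rose with the puller at a load of about 6 N. After release the slot still lay across the bar.
- **Standing upright:** bar top measured at z = 0.114 and head top at 0.048 (expected 0.115 and 0.048). The plug is centred at about (0.541, 0.257), inside the tray.
- **Set down:** I lowered it until the plug's weight came off the wrist and took up the 2 mm of play before opening the fingers. The gripper was clear of it at hand-in.
- **Left alone:** the square block's puller and the orange and pink look-alikes were not touched, by the final pictures.

**What disagreed**
- The fingertips sit about 40 mm behind the TCP the robot reports. My first grasp closed on air above the bar with no contact. I measured the offset in both cameras, went 40 mm lower, and the second grasp held.

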